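# Seat the bin's mounting plate on the pegboard panel with four crank nuts

### The job

Tighten the four crank nuts that hold the bin's mounting plate on the pegboard panel lying on the cabinet: turn each one clockwise, about half a turn, until you feel it come up tight, and do not force it any further. Work crosswise, so that after the first nut the one diagonally opposite is tightened before its neighbours, the plate never leans badly and it seats evenly. Leave everything else where it is and let go at the end.

Things in the scene. Friction and masses are not known exactly. Their poses are not given: they have to be found in the camera images.
- panel: section of perforated grey sheet-metal pegboard lying flat and fixed on the cabinet top, 300 x 440 x 20 mm; origin at the centre of its underside, x along its short side (away from the robot at yaw 0), y along its long side, z up. A mounting plate lies on it, held by four crank nuts on upright threads at panel x, y = +-60 mm (the nuts are numbered round the plate, so 1-3 and 2-4 are the diagonals).
- plate: aluminium mounting plate, 165 x 165 x 6 mm, with a grey bin (62 x 92 x 30 mm) in its middle; origin at the centre of its underside, z square to the plate. Sprung up from below against the nuts, it leans while they are unevenly tight (a neighbouring pair tight with the other pair loose leans it too far, about 2 degrees), ending level, about 5 mm lower, when all four are tight.
- nut1_hub (a point): crank nut 1, far left corner of the plate (opposite nut 3): steel hub 22 mm across, 24 mm high. Point: on the axis, centre of its top face. Clockwise from above tightens; it sinks 1.6 mm per rad. It needs 2.8 to 3.5 rad more to be tight (unlike for each nut, not to be seen beforehand); this point is then 54 mm above the panel's underside, at the start 58.5 to 59.6 mm.
- nut1_post (a point): black upright post of nut 1, 14 mm across, 34 mm high, free to spin on its pin, at the end of a flat arm, 42 mm from the nut's axis. Point: post's axis, half-way up (17 mm over the arm, 16 mm over the hub). Push it round or grip it: 3 to 6 N turns the nut, which stays where left. Then it stops dead: 8 to 13 N is tight. The arm is sprung, giving 1 mm per 10 N; over 20 N is forcing it.
- nut2_hub (a point): crank nut 2, near left corner of the plate (opposite nut 4): steel hub 22 mm across, 24 mm high. Point: on the axis, centre of its top face. Clockwise from above tightens; it sinks 1.6 mm per rad. It needs 2.8 to 3.5 rad more to be tight (unlike for each nut, not to be seen beforehand); this point is then 54 mm above the panel's underside, at the start 58.5 to 59.6 mm.
- nut2_post (a point): black upright post of nut 2, 14 mm across, 34 mm high, free to spin on its pin, at the end of a flat arm, 42 mm from the nut's axis. Point: post's axis, half-way up (17 mm over the arm, 16 mm over the hub). Push it round or grip it: 3 to 6 N turns the nut, which stays where left. Then it stops dead: 8 to 13 N is tight. The arm is sprung, giving 1 mm per 10 N; over 20 N is forcing it.
- nut3_hub (a point): crank nut 3, near right corner of the plate (opposite nut 1): steel hub 22 mm across, 24 mm high. Point: on the axis, centre of its top face. Clockwise from above tightens; it sinks 1.6 mm per rad. It needs 2.8 to 3.5 rad more to be tight (unlike for each nut, not to be seen beforehand); this point is then 54 mm above the panel's underside, at the start 58.5 to 59.6 mm.
- nut3_post (a point): black upright post of nut 3, 14 mm across, 34 mm high, free to spin on its pin, at the end of a flat arm, 42 mm from the nut's axis. Point: post's axis, half-way up (17 mm over the arm, 16 mm over the hub). Push it round or grip it: 3 to 6 N turns the nut, which stays where left. Then it stops dead: 8 to 13 N is tight. The arm is sprung, giving 1 mm per 10 N; over 20 N is forcing it.
- nut4_hub (a point): crank nut 4, far right corner of the plate (opposite nut 2): steel hub 22 mm across, 24 mm high. Point: on the axis, centre of its top face. Clockwise from above tightens; it sinks 1.6 mm per rad. It needs 2.8 to 3.5 rad more to be tight (unlike for each nut, not to be seen beforehand); this point is then 54 mm above the panel's underside, at the start 58.5 to 59.6 mm.
- nut4_post (a point): black upright post of nut 4, 14 mm across, 34 mm high, free to spin on its pin, at the end of a flat arm, 42 mm from the nut's axis. Point: post's axis, half-way up (17 mm over the arm, 16 mm over the hub). Push it round or grip it: 3 to 6 N turns the nut, which stays where left. Then it stops dead: 8 to 13 N is tight. The arm is sprung, giving 1 mm per 10 N; over 20 N is forcing it.
- opener: flat stainless bottle opener, 112 x 36 x 5 mm, on the panel's left edge; origin centre of underside; to be left alone
- keycover: orange key cover, 63 x 26 x 11 mm, on the panel's right edge; origin centre of underside; to be left alone
- powerbank: black power bank upright in a clear acrylic cradle, 85 x 30 x 110 mm, on the cabinet top to the left; origin centre of underside; to be left alone
- polish: flat shoe-polish tin, 72 mm across, 32 mm high, on the cabinet top to the left; to be left alone
- brush: wooden shoe brush, 160 x 48 x 40 mm, on the cabinet top to the right; to be left alone
- hookpot: white ceramic pot, 72 mm across, 70 mm high, on the cabinet top to the right; to be left alone

How it is judged:
On the way, in this order (a step that is already met when the one before it is completed fails the run):
1. one diagonal pair of nuts is tight ((z of each of nut1_hub, nut3_hub in the frame of panel below 0.05424 m or z of each of nut2_hub, nut4_hub in the frame of panel below 0.05424 m)), for 0.1 s.
2. the other diagonal pair is tight as well (z of each of nut1_hub, nut2_hub, nut3_hub, nut4_hub in the frame of panel below 0.05424 m), for 0.1 s.
At the end, for the whole second after the job is handed in: all four nuts are tight (each hub has sunk to within 0.24 mm of its seat, that is within 0.15 rad of its stop), the plate is level within 0.006 rad and at rest (all of step 2 and angle between plate's own z axis and vertical below 0.006 rad and angular speed of plate below 0.02 rad/s); the robot touches nothing.
It fails at once if the plate leans more than 0.0345 rad (neighbouring nuts tightened one after the other) (angle between plate's own z axis and vertical above 0.0345 rad).
It fails at once if a nut is forced: its crank gives more than 2 mm (20 N at the post) (y of nut1_post in the frame of nut1_hub below -0.002 m or y of nut2_post in the frame of nut2_hub below -0.002 m or y of nut3_post in the frame of nut3_hub below -0.002 m or y of nut4_post in the frame of nut4_hub below -0.002 m).
It fails at once if a bystander is moved more than 25 mm (distance of any of opener, keycover, powerbank, polish, brush, hookpot from where it was at the start of the episode above 0.025 m).
It also fails if it takes over 72 s, if anything falls off the work surface, if the arm or the gripper's body presses on something with over 40 N, if the wrist force passes 120 N, or if a joint passes its speed limit or range.

### The arm

A 7-joint arm with a two-finger parallel gripper is mounted at the origin on the work surface. World frame = base frame: x ahead of the robot, y to its left, z up, the work surface at z = 0. Lengths are in m, angles in rad, forces in N, time in s.
With the tool pointing down it reaches from about 0.425 to 0.925 m from the base axis. Payload 6.8 kg.
Tool frame: the origin (TCP) lies on the centre line of the jaws, within the pads' length; the fingertips stand 8 mm ahead of it and the grasp point (between the pads) lies 11 mm behind it (r.finger_overhang is the distance from the TCP to the fingertips, in m); x points along the fingers, z is the direction in which the jaws open and shut, and the axes are right-handed (so a half turn about x gives the same grasp; the last joint's range is limited). The gripper opens to 85 mm and grips with 20 to 120 N. Pads are 22 mm wide; open, the fingers measure 114 mm over their backs; the gripper's body (76 mm by 85 mm) begins 54 mm behind the grasp point. The pads swing forward as they close: fully open they stand 13 mm farther back than shut.
Start: joints at [1.072, 0.477, 0.022, 1.555, -0.011, 1.109, -0.083], TCP at [0.257, -0.624, 0.239] pointing down, gripper open.
Joint ranges: [-2.96, 2.96], [-0.34, 2.1], [-1.41, 1.46], [0.24, 2.44], [-1.37, 4.51], [0.17, 1.92], [-2.96, 2.96]. Speed limits (rad/s): [2.39, 2.39, 3.14, 3.14, 3.14, 3.14, 3.14].

### API

Orientations are given as a rotation vector (axis times angle).
In Python, from bench import r gives the robot as it stands. The module is installed in compiled form; this text tells all that it offers.
- The arm moves only by the tool play_rows, never from a script. Its argument "plan" is a list of rows, each a list of 5 numbers: the opening, from -1 (shut) to 1 (fully open), then the shift along the world's x, y, z in m, then the turn about the world's z in rad. A call has 1 to 10 rows; each row is the pose to reach, as a shift and turn from the pose commanded when the call began; what a row does not reach only later rows make up. A row lasts 1/10 s, in which the tool goes at most 50 mm and 8.59 degrees, less where a joint would pass 70% of its speed; a pose out of reach is approached as far as the arm can. A call with a gripper value outside its range is refused whole. The fingers move at their own pace and stop on an object; "force" is the grip in N (left out, the last holds). Time passes only in rows, so rows that repeat a pose let the fingers close. It gives the time, the measured TCP pose, the force and the opening at its end, in the units of the state.
- r.get_obs(): the state, without advancing time (a new reading comes with each control period).
- r.grab_frame(name): name is "scene" or "top" or "wrist"; returns a dict with "pixels" (400x640x3 uint8, blue, green, red), "z_map" (400x640 float32, m along the optical axis (not along the pixel's ray), 0 where there is no reading), "vfov" (degrees; the focal length in pixels is half the picture's height over the tangent of half this angle, whatever the lens; pixels are square), "cx", "cy" (the principal point, pixels), "R" (3x3) and "t" (3): a world point X has camera coordinates R X + t; the wrist camera has in their place "tool_from_camera" (4x4, takes a point from camera to tool coordinates, whose origin is the TCP and whose axes are the tool frame's). Camera axes: x right, y down, z forward; pixel columns grow to the right and rows downward; lengths in m; the calibration is good to about 2 mm. A picture is of the moment at which its call begins: read the wrist's pose just before it.
- r.hand_in(): hands the job in, once; it reports no verdict.
Trained networks look in a picture, given as the dict that the camera call returned (one of the last four; its "shot" number tells which), for a name from the list of things; names that differ only in an ending like _2 or _b are one class to them, and where a whole thing is asked for, a point or a joint stands for the part that bears it (a point fixed in the world has none). Each returns a list of dicts, best first, with "conf" (0 to 1); they miss things now and then, are a little off and sometimes report something else, mostly with a low value. They report only what shows in the picture. A call takes as long as a camera call.
- r.outline_of(picture, label): "mask" (400x640 bool, what is visible of it) and "bbox" ([left, top, right, bottom] as shares, 0 to 1, of the picture: columns of its width, rows of its height, round what is visible of it).
- r.pinpoint(picture, label): "position" ([column, row] as shares, 0 to 1, of the picture: columns of its width, rows of its height: a listed point, or the origin of a listed thing).
The state is a dict: "clock": time; "joints": joint angles; "qvel": joint speeds; "tau": joint torques, N m; "tcp_pos": TCP position; "orientation": TCP orientation; "contact_force": force on the tool from outside, world axes, zero at the start; "moment": the same for the moment, N m; "grip_width": finger opening in m.
Only numpy, scipy, OpenCV 4.12 (cv2) and the standard library are available. Lean on these libraries where they do the work, as an engineer would, in place of code of your own. Each camera call takes 0.05 s, during which the arm holds its last target.

## Working session

There is one attempt and no reset: what is moved stays moved. The work goes in short steps, Python scripts to look and compute and a tool call to move; the robot and the scene stay as the last step left them, time stands still between calls to the robot, and variables do not carry over. Pictures are saved under pics/ and viewed, and the job is handed in when it is done.

Besides the shell and the picture viewer there is one more tool, called by a JSON object that holds its "name" and its "arguments". play_rows: Moves the arm, as the interface text tells. Its arguments: {"type":"object","properties":{"plan":{"type":"array","items":{"type":"array","items":{"type":"number"}}},"force":{"type":"number"}},"required":["plan"]}

```bash
mkdir -p pics
cat > h.py <<'E'
import numpy as np, cv2
from bench import r
def world(f,u,v,z=None,d=None):
    F=200/np.tan(np.radians(f['vfov'])/2)
    ray=np.array([(u-f['cx'])/F,(v-f['cy'])/F,1.])
    R=np.array(f['R']);t=np.array(f['t'])
    o=-R.T@t; w=R.T@ray
    if z is not None: return o+w*(z-o[2])/w[2]
    return o+w*d
E
python3 - <<'E'
from h import *
o=r.get_obs();print(o)
for n in ['scene','top']:
    f=r.grab_frame(n);cv2.imwrite(f'pics/{n}0.png',f['pixels'])
    for i in range(1,2):
        for k in ('hub','post'):
            for p in r.pinpoint(f,f'nut{i}_{k}'):
                u,v=p['position'][0]*640,p['position'][1]*400
                d=f['z_map'][int(v),int(u)]
                print(n,k,round(p['conf'],2),round(u),round(v),world(f,u,v,d=d).round(4))
    for p in r.pinpoint(f,'panel')[:1]:
        u,v=p['position'][0]*640,p['position'][1]*400
        print('panel',u,v,world(f,u,v,d=f['z_map'][int(v),int(u)]))
E
```

```text
{'clock': 0.0, 'joints': array([ 1.07190383,  0.47780959,  0.02236206,  1.55645806, -0.01150355,
        1.10930402, -0.08312729]), 'qvel': array([ 0.00038632, -0.00105707, -0.00130086, -0.00039592,  0.00076704,
       -0.00010819,  0.00147504]), 'tau': array([-5.77545215e-04, -5.96465850e+01,  1.60749145e+00, -2.81207246e+01,
        1.24411707e-02,  9.41237173e-03, -1.82558540e-05]), 'tcp_pos': array([ 0.25687463, -0.62358136,  0.23831699]), 'orientation': array([ 0.91768109,  1.37075143, -0.91618841]), 'contact_force': array([-0.00529151, -0.22767736, -0.1207434 ]), 'moment': array([-0.02343624,  0.01822818, -0.02166019]), 'grip_width': 0.08528745726776828}
scene hub 0.65 336 245 [0.6389 0.083  0.0643]
scene hub 0.32 351 235 [0.6083 0.1088 0.089 ]
scene post 0.66 351 237 [0.6106 0.111  0.0883]
top hub 0.39 303 167 [0.6348 0.077  0.0607]
top post 0.56 291 176 [0.6123 0.1156 0.0185]
panel 456.128 194.52 [ 0.59640406 -0.43866094  0.04156485]
```

View pics/scene0.png

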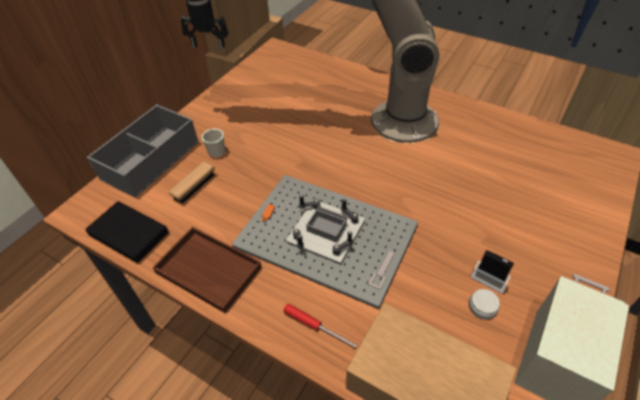

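View pics/top0.png

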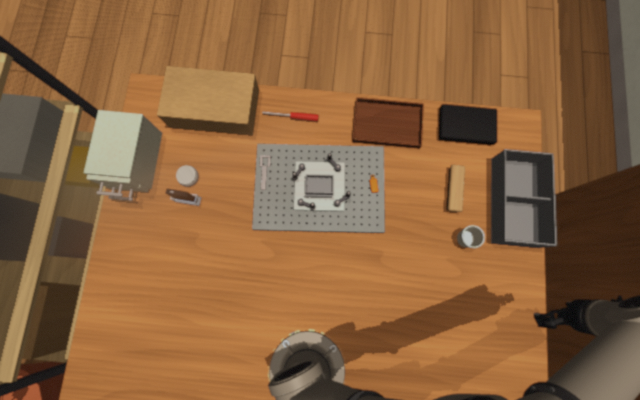

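Run:
```python
from h import *
from scipy.spatial.transform import Rotation as Ro
o=r.get_obs();print(Ro.from_rotvec(o['orientation']).as_matrix().round(3), r.finger_overhang)
f=r.grab_frame('top')
m=r.outline_of(f,'panel')
for x in m: print(x['conf'],x['bbox'],x['mask'].sum())
M=m[0]['mask'].astype(np.uint8)
c=max(cv2.findContours(M,0,2)[0],key=cv2.contourArea)
c=cv2.convexHull(c)
P=np.array([world(f,u,v,z=0.02)[:2] for u,v in c[:,0]])
print(cv2.minAreaRect((P*1000).astype(np.float32)))
w=r.grab_frame('wrist');print(w['tool_from_camera'],w['vfov'])
cv2.imwrite('pics/t1.png',cv2.resize(f['pixels'][130:245,240:400],None,fx=5,fy=5,interpolation=2))
```

```text
[[-0.     0.925  0.381]
 [ 0.     0.381 -0.925]
 [-1.    -0.    -0.   ]] 0.008
0.56 [0.3962, 0.3623, 0.6033, 0.581] 8303
((582.5747680664062, 18.69879150390625), (304.14324951171875, 439.3737487792969), 4.308061599731445)
[[-2.60573088e-04 -2.88889610e-01  9.57362379e-01 -1.34785098e-01]
 [ 2.14977347e-04 -9.57362406e-01 -2.88889560e-01  7.39088979e-02]
 [ 9.99999943e-01  1.30534380e-04  3.11567601e-04 -4.59603246e-04]
 [ 0.00000000e+00  0.00000000e+00  0.00000000e+00  1.00000000e+00]] 65.1288408804771
```

View pics/t1.png

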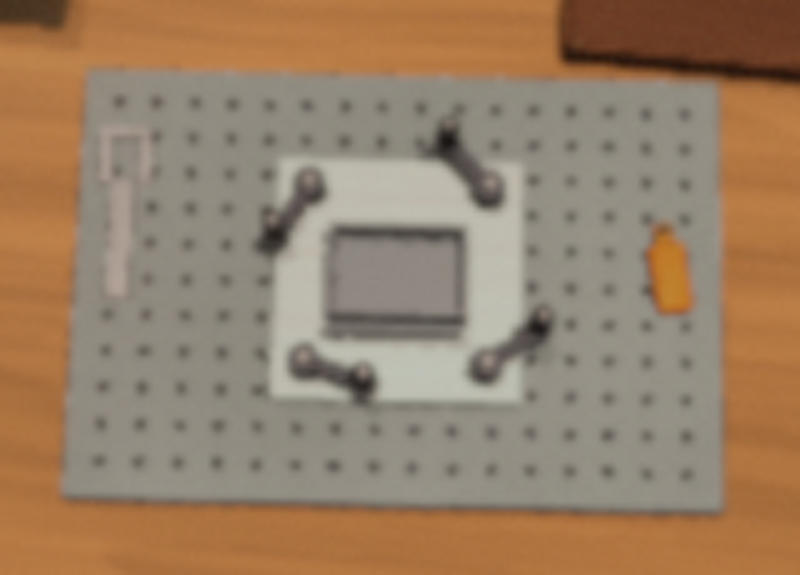

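{"name": "play_rows", "arguments": {"plan": [[1, 0.022, 0.043, 0, 0.12], [1, 0.044, 0.086, 0, 0.24], [1, 0.066, 0.129, 0, 0.36], [1, 0.088, 0.172, 0, 0.48], [1, 0.11, 0.215, 0, 0.6], [1, 0.132, 0.258, 0, 0.72], [1, 0.154, 0.301, 0, 0.84], [1, 0.176, 0.344, 0, 0.96], [1, 0.198, 0.387, 0, 1.08], [1, 0.22, 0.43, 0, 1.2]]}}

```text
clock: 1.55
tcp_pos: [0.4778, -0.1924, 0.2398]
orientation: [-0.02, 1.57, 0.019]
contact_force: [1.1, -0.5, -0.3]
grip_width: 0.0855
```

{"name": "play_rows", "arguments": {"plan": [[1, 0.022, 0.043, 0, 0.12], [1, 0.044, 0.086, 0, 0.24], [1, 0.066, 0.129, 0, 0.36], [1, 0.088, 0.172, 0, 0.48], [1, 0.106, 0.213, 0, 0.6], [0, 0.106, 0.213, 0, 0.6], [0, 0.106, 0.213, 0, 0.6], [0, 0.106, 0.213, 0, 0.6]]}}

```text
clock: 2.35
tcp_pos: [0.5829, 0.0173, 0.2391]
orientation: [-0.484, 1.517, 0.483]
contact_force: [-1.4, -0.5, 0.2]
grip_width: 0.0441
```

```bash
cat >> h.py <<'E'
from scipy.spatial.transform import Rotation as Ro
def wristcam():
    o=r.get_obs(); f=r.grab_frame('wrist')
    T=np.eye(4);T[:3,:3]=Ro.from_rotvec(o['orientation']).as_matrix();T[:3,3]=o['tcp_pos']
    W=T@np.array(f['tool_from_camera'])
    f['R']=W[:3,:3].T; f['t']=-W[:3,:3].T@W[:3,3]
    return o,f
def yaw(o):
    z=Ro.from_rotvec(o['orientation']).as_matrix()[:,2]; return np.arctan2(z[1],z[0])
E
python3 - <<'E'
from h import *
o,f=wristcam()
print(o['clock'],o['tcp_pos'],yaw(o),o['joints'].round(2),o['contact_force'],o['grip_width'])
im=f['pixels'].copy()
for k,zz in (('hub',0.059),('post',0.075)):
    for i in range(1,2):
        for p in r.pinpoint(f,f'nut{i}_{k}'):
            u,v=p['position'][0]*640,p['position'][1]*400
            d=f['z_map'][int(v),int(u)]
            print(k,round(p['conf'],2),round(u,1),round(v,1),world(f,u,v,d=d).round(4),world(f,u,v,z=zz).round(4))
            cv2.circle(im,(int(u),int(v)),4,(0,0,255) if k=='hub' else (0,255,0),1)
cv2.imwrite('pics/w1.png',im)
np.save('w1.npy',f['z_map'])
E
```

```text
2.35 [0.58285077 0.01730393 0.23908534] 0.6175766022015372 [ 0.33  0.39 -0.6   1.75  0.25  1.08  0.27] [-1.35336743 -0.47736326  0.16218596] 0.04409657906781057
hub 0.86 404.9 160.8 [0.6403 0.0817 0.0651] [0.6422 0.0818 0.059 ]
post 0.61 389.5 122.5 [0.5986 0.0996 0.0929] [0.6023 0.1009 0.075 ]
```

View pics/w1.png

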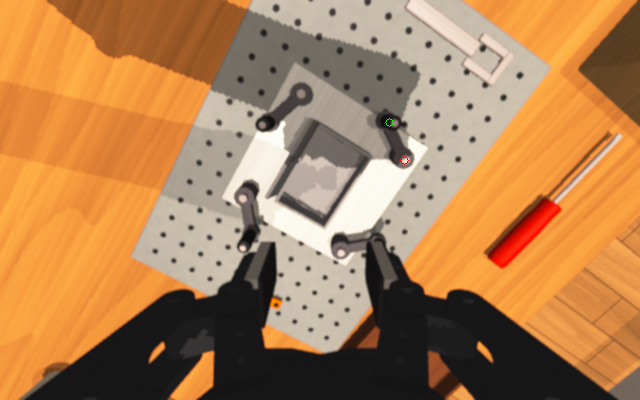

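```bash
cat > look.py <<'E'
from h import *
import sys
o,f=wristcam()
print(o['clock'],o['tcp_pos'].round(4),yaw(o).round(4))
im=f['pixels'].copy()
print('panel depth z:',[world(f,u,v,d=f['z_map'][v,u]).round(4).tolist() for u,v in ((460,150),(200,230),(300,320),(345,60))])
for k,zz in (('hub',0.059),('post',0.092)):
    for i in range(1,5):
        for p in r.pinpoint(f,f'nut{i}_{k}'):
            u,v=p['position'][0]*640,p['position'][1]*400
            d=f['z_map'][int(v),int(u)]
            print(i,k,round(p['conf'],2),round(u,1),round(v,1),world(f,u,v,d=d).round(4),world(f,u,v,z=zz-0.017*(k=='post')).round(4))
            cv2.circle(im,(int(u),int(v)),4,(0,0,255) if k=='hub' else (0,255,0),1)
            cv2.putText(im,str(i),(int(u)+5,int(v)),0,.5,(255,0,0),1)
cv2.imwrite('pics/%s.png'%sys.argv[1],im)
E
python3 look.py w2
```

```text
2.5 [0.5829 0.0171 0.2393] 0.6171
panel depth z: [[0.6984, 0.1277, 0.0188], [0.506, -0.1287, 0.019], [0.6789, -0.1651, 0.0197], [0.5361, 0.1274, 0.0209]]
1 hub 0.76 403.6 156.8 [0.6368 0.0839 0.0652] [0.6387 0.084  0.059 ]
2 hub 0.82 302.3 91.2 [0.5201 0.0765 0.0649] [0.5198 0.0765 0.059 ]
3 hub 0.65 245.0 199.2 [ 0.5316 -0.0449  0.0649] [ 0.5314 -0.0472  0.059 ]
3 hub 0.55 301.4 91.4 [0.5195 0.0759 0.0638] [0.5192 0.0759 0.059 ]
4 hub 0.79 336.7 249.7 [ 0.6444 -0.0382  0.0597] [ 0.6447 -0.0385  0.059 ]
4 hub 0.6 60.8 386.4 [ 0.5279 -0.0065  0.3185] [ 0.4697 -0.4     0.059 ]
1 post 0.72 391.6 120.7 [0.5995 0.1017 0.0923] [0.6031 0.1032 0.075 ]
2 post 0.64 262.3 124.3 [0.5091 0.0341 0.0949] [0.5069 0.0309 0.075 ]
2 post 0.57 393.1 120.0 [0.5993 0.1026 0.0963] [0.6038 0.1045 0.075 ]
3 post 0.79 248.6 240.5 [ 0.5576 -0.0709  0.0872] [ 0.5584 -0.0772  0.075 ]
4 post 0.38 259.9 123.6 [0.5071 0.0333 0.0943] [0.5048 0.0302 0.075 ]
```

View pics/w2.png

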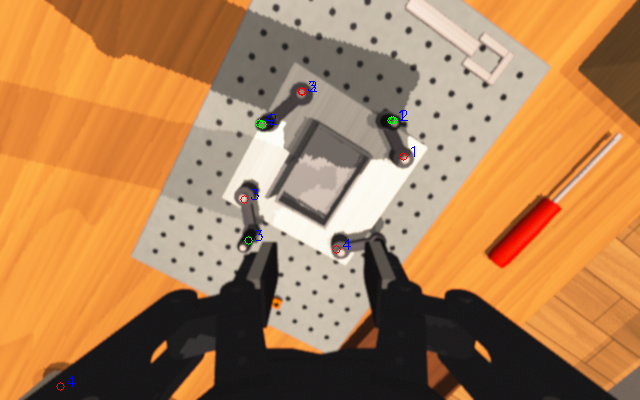

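{"name": "play_rows", "arguments": {"plan": [[0, 0.005, 0.022, -0.03, 0.11], [0, 0.01, 0.044, -0.06, 0.22], [0, 0.015, 0.066, -0.09, 0.33], [0, 0.019, 0.087, -0.115, 0.43], [0, 0.019, 0.087, -0.115, 0.43], [0, 0.019, 0.087, -0.115, 0.43]]}}

```text
clock: 3.55
tcp_pos: [0.6019, 0.1061, 0.124]
orientation: [-0.817, 1.413, 0.818]
contact_force: [-0.1, -0.8, 0.6]
grip_width: 0.0426
```

```bash
python3 look.py w3
```

```text
3.55 [0.6019 0.1061 0.124 ] 1.0494
panel depth z: [[0.6186, 0.2168, 0.0252], [0.5723, 0.0183, 0.0385], [0.6909, 0.0342, 0.0203], [0.5212, 0.1728, 0.0194]]
1 hub 0.75 318.5 278.5 [0.6399 0.0832 0.0637] [0.6424 0.0817 0.059 ]
2 hub 0.56 210.9 135.2 [0.5209 0.0759 0.0645] [0.5204 0.0739 0.059 ]
3 hub 0.71 74.7 236.0 [ 0.5298 -0.0432  0.064 ] [ 0.5296 -0.0481  0.059 ]
4 hub 0.52 133.8 156.7 [0.5113 0.04   0.087 ] [0.5068 0.0231 0.059 ]
1 post 0.79 314.4 230.9 [0.5971 0.1053 0.0924] [0.6032 0.1014 0.075 ]
2 post 0.96 130.7 155.4 [0.5102 0.0403 0.0893] [0.5079 0.0316 0.075 ]
2 post 0.42 69.4 343.8 [ 0.6041 -0.1515  0.0304] [ 0.5913 -0.0939  0.075 ]
3 post 0.59 48.6 299.0 [ 0.5556 -0.0696  0.0838] [ 0.5564 -0.0803  0.075 ]
```

View pics/w3.png

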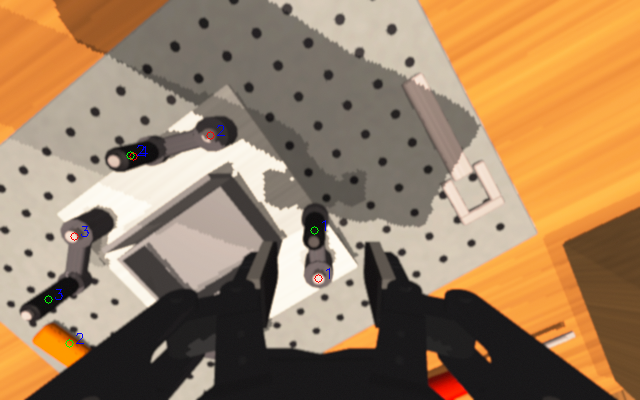

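{"name": "play_rows", "arguments": {"plan": [[0, 0.0005, -0.0035, -0.015, 0], [0, 0.0005, -0.0035, -0.03, 0], [0, 0.0005, -0.0035, -0.045, 0], [0, 0.0005, -0.0035, -0.053, 0], [0, 0.0005, -0.0035, -0.053, 0]]}}

```text
clock: 4.5
tcp_pos: [0.6013, 0.1022, 0.0691]
orientation: [-0.817, 1.415, 0.819]
contact_force: [-0.2, -0.6, 1.0]
grip_width: 0.0428
```

{"name": "play_rows", "arguments": {"plan": [[-0.4, 0, 0, 0, 0], [-1, 0, 0, 0, 0], [-1, 0, 0, 0, 0], [-1, 0, 0, 0, 0], [-1, 0, 0, 0, 0]], "force": 40}}

```text
clock: 5.0
tcp_pos: [0.6027, 0.1023, 0.0718]
orientation: [-0.818, 1.411, 0.817]
contact_force: [-1.9, -1.7, 3.3]
grip_width: 0.0125
```

```bash
cat > arc.py <<'E'
import numpy as np,sys
phi0=np.radians(float(sys.argv[1])); a=float(sys.argv[2]); s=float(sys.argv[3]); n=int(sys.argv[4])
P=lambda t:np.array([42*np.cos(phi0-t),42*np.sin(phi0-t),-1.6*t])
print([[-1]+(((P(a+s*i)-P(a))/1000).round(4)).tolist()+[0] for i in range(1,n+1)])
E
python3 arc.py 152 0 .1 10; python3 arc.py 152 1 .1 10;python3 arc.py 152 2 .1 7
```

```text
[[-1, 0.0022, 0.0036, -0.0002, 0], [-1, 0.0047, 0.007, -0.0003, 0], [-1, 0.0075, 0.0101, -0.0005, 0], [-1, 0.0106, 0.0129, -0.0006, 0], [-1, 0.014, 0.0154, -0.0008, 0], [-1, 0.0176, 0.0175, -0.001, 0], [-1, 0.0214, 0.0193, -0.0011, 0], [-1, 0.0254, 0.0206, -0.0013, 0], [-1, 0.0295, 0.0216, -0.0014, 0], [-1, 0.0336, 0.0221, -0.0016, 0]]
[[-1, 0.0042, 0.0001, -0.0002, 0], [-1, 0.0084, -0.0002, -0.0003, 0], [-1, 0.0125, -0.0009, -0.0005, 0], [-1, 0.0166, -0.002, -0.0006, 0], [-1, 0.0205, -0.0035, -0.0008, 0], [-1, 0.0242, -0.0054, -0.001, 0], [-1, 0.0278, -0.0076, -0.0011, 0], [-1, 0.0311, -0.0102, -0.0013, 0], [-1, 0.0341, -0.0131, -0.0014, 0], [-1, 0.0368, -0.0163, -0.0016, 0]]
[[-1, 0.0024, -0.0035, -0.0002, 0], [-1, 0.0044, -0.0071, -0.0003, 0], [-1, 0.0061, -0.011, -0.0005, 0], [-1, 0.0073, -0.015, -0.0006, 0], [-1, 0.0081, -0.0191, -0.0008, 0], [-1, 0.0086, -0.0233, -0.001, 0], [-1, 0.0086, -0.0275, -0.0011, 0]]
```

{"name": "play_rows", "arguments": {"plan": [[-1, 0.0022, 0.0036, -0.0002, 0], [-1, 0.0047, 0.007, -0.0003, 0], [-1, 0.0075, 0.0101, -0.0005, 0], [-1, 0.0106, 0.0129, -0.0006, 0], [-1, 0.014, 0.0154, -0.0008, 0], [-1, 0.0176, 0.0175, -0.001, 0], [-1, 0.0214, 0.0193, -0.0011, 0], [-1, 0.0254, 0.0206, -0.0013, 0], [-1, 0.0295, 0.0216, -0.0014, 0], [-1, 0.0336, 0.0221, -0.0016, 0]]}}

```text
clock: 6.0
tcp_pos: [0.6356, 0.1245, 0.0699]
orientation: [-0.818, 1.413, 0.818]
contact_force: [-4.5, -2.2, 6.3]
grip_width: 0.0125
```

{"name": "play_rows", "arguments": {"plan": [[-1, 0.0042, 0.0001, 0, 0], [-1, 0.0084, -0.0002, 0, 0], [-1, 0.0125, -0.0009, 0, 0], [-1, 0.0166, -0.002, 0, 0], [-1, 0.0205, -0.0035, -0.0003, 0], [-1, 0.0242, -0.0054, -0.0005, 0], [-1, 0.0278, -0.0076, -0.0007, 0], [-1, 0.0311, -0.0102, -0.0008, 0], [-1, 0.0341, -0.0131, -0.001, 0], [-1, 0.0368, -0.0163, -0.0011, 0]]}}

```text
clock: 7.0
tcp_pos: [0.6718, 0.1102, 0.0686]
orientation: [-0.817, 1.412, 0.821]
contact_force: [-5.3, 2.5, 1.9]
grip_width: 0.0132
```

{"name": "play_rows", "arguments": {"plan": [[-1, 0.0024, -0.0035, -0.0002, 0], [-1, 0.0044, -0.0071, -0.0003, 0], [-1, 0.0061, -0.011, -0.0005, 0], [-1, 0.0073, -0.015, -0.0006, 0], [-1, 0.0081, -0.0191, -0.0008, 0], [-1, 0.0086, -0.0233, -0.001, 0], [-1, 0.0086, -0.0275, -0.0011, 0], [-1, 0.0086, -0.0275, -0.0011, 0]]}}

```text
clock: 7.8
tcp_pos: [0.682, 0.0831, 0.0678]
orientation: [-0.816, 1.408, 0.82]
contact_force: [0.2, 5.1, 1.5]
grip_width: 0.0125
```

```bash
cat > st.py <<'E'
import sys
from h import *
hub=np.array({'1':(.6395,.0829),'2':(.5193,.0750),'3':(.5290,-.0460),'4':(.6465,-.0375)}[sys.argv[1]])
o=r.get_obs(); d=o['tcp_pos'][:2]-hub; a=np.arctan2(d[1],d[0]); t=np.array([np.sin(a),-np.cos(a)])
F=o['contact_force']
print('clock',o['clock'],'r',np.hypot(*d).round(4),'ang',np.degrees(a).round(1),'tan',t.round(3),'Ft',(F[:2]@t).round(2),'Fr',(F[:2]@d/np.hypot(*d)).round(2),F.round(2),o['tcp_pos'].round(4))
E
python3 st.py 1; python3 arc.py 152 2.7 .025 10;python3 arc.py 152 2.95 .025 10;python3 arc.py 152 3.2 .025 10
```

```text
clock 7.8 r 0.0425 ang 0.2 tan [ 0.004 -1.   ] Ft -5.12 Fr 0.23 [0.21 5.12 1.46] [0.682  0.0831 0.0678]
[[-1, -0.0001, -0.001, -0.0, 0], [-1, -0.0002, -0.0021, -0.0001, 0], [-1, -0.0003, -0.0031, -0.0001, 0], [-1, -0.0004, -0.0042, -0.0002, 0], [-1, -0.0006, -0.0052, -0.0002, 0], [-1, -0.0008, -0.0062, -0.0002, 0], [-1, -0.001, -0.0073, -0.0003, 0], [-1, -0.0012, -0.0083, -0.0003, 0], [-1, -0.0015, -0.0093, -0.0004, 0], [-1, -0.0018, -0.0103, -0.0004, 0]]
[[-1, -0.0003, -0.001, -0.0, 0], [-1, -0.0007, -0.002, -0.0001, 0], [-1, -0.001, -0.003, -0.0001, 0], [-1, -0.0014, -0.0039, -0.0002, 0], [-1, -0.0018, -0.0049, -0.0002, 0], [-1, -0.0023, -0.0059, -0.0002, 0], [-1, -0.0028, -0.0068, -0.0003, 0], [-1, -0.0032, -0.0077, -0.0003, 0], [-1, -0.0038, -0.0087, -0.0004, 0], [-1, -0.0043, -0.0096, -0.0004, 0]]
[[-1, -0.0006, -0.0009, -0.0, 0], [-1, -0.0011, -0.0018, -0.0001, 0], [-1, -0.0017, -0.0026, -0.0001, 0], [-1, -0.0024, -0.0035, -0.0002, 0], [-1, -0.003, -0.0043, -0.0002, 0], [-1, -0.0037, -0.0051, -0.0002, 0], [-1, -0.0044, -0.0059, -0.0003, 0], [-1, -0.0051, -0.0067, -0.0003, 0], [-1, -0.0058, -0.0075, -0.0004, 0], [-1, -0.0065, -0.0082, -0.0004, 0]]
```

{"name": "play_rows", "arguments": {"plan": [[-1, -0.0001, -0.001, 0, 0], [-1, -0.0002, -0.0021, -0.0001, 0], [-1, -0.0002, -0.0021, -0.0001, 0]]}}

```text
clock: 8.1
tcp_pos: [0.6819, 0.0807, 0.0678]
orientation: [-0.817, 1.409, 0.819]
contact_force: [1.0, 4.8, -0.5]
grip_width: 0.0126
```

{"name": "play_rows", "arguments": {"plan": [[-1, -0.0002, -0.0013, 0, 0], [-1, -0.0002, -0.0013, 0, 0]]}}

```text
clock: 8.3
tcp_pos: [0.6818, 0.0789, 0.0678]
orientation: [-0.817, 1.409, 0.819]
contact_force: [0.7, 5.0, 0.5]
grip_width: 0.013
```

{"name": "play_rows", "arguments": {"plan": [[-1, -0.0003, -0.0013, 0, 0], [-1, -0.0003, -0.0013, 0, 0]]}}

```text
clock: 8.5
tcp_pos: [0.6815, 0.0772, 0.0677]
orientation: [-0.817, 1.409, 0.818]
contact_force: [1.5, 5.0, -1.0]
grip_width: 0.0125
```

{"name": "play_rows", "arguments": {"plan": [[-1, -0.0003, -0.0013, 0, 0], [-1, -0.0003, -0.0013, 0, 0]]}}

```text
clock: 8.7
tcp_pos: [0.6813, 0.0756, 0.0677]
orientation: [-0.817, 1.409, 0.818]
contact_force: [2.3, 5.2, -0.5]
grip_width: 0.0125
```

{"name": "play_rows", "arguments": {"plan": [[-1, -0.0003, -0.0012, -0.0001, 0], [-1, -0.0003, -0.0012, -0.0001, 0]]}}

```text
clock: 8.9
tcp_pos: [0.6811, 0.0744, 0.0676]
orientation: [-0.817, 1.409, 0.818]
contact_force: [1.6, 4.4, -0.6]
grip_width: 0.0131
```

{"name": "play_rows", "arguments": {"plan": [[-1, -0.0003, -0.0012, 0, 0], [-1, -0.0003, -0.0012, 0, 0]]}}

```text
clock: 9.1
tcp_pos: [0.6808, 0.0731, 0.0676]
orientation: [-0.817, 1.409, 0.818]
contact_force: [2.0, 4.9, -0.6]
grip_width: 0.0129
```

{"name": "play_rows", "arguments": {"plan": [[-1, -0.0004, -0.0013, -0.0001, 0], [-1, -0.0004, -0.0013, -0.0001, 0]]}}

```text
clock: 9.3
tcp_pos: [0.6805, 0.0718, 0.0676]
orientation: [-0.817, 1.409, 0.818]
contact_force: [2.7, 4.8, -0.2]
grip_width: 0.0124
```

{"name": "play_rows", "arguments": {"plan": [[-1, -0.0004, -0.0013, -0.0001, 0], [-1, -0.0004, -0.0013, -0.0001, 0]]}}

```text
clock: 9.5
tcp_pos: [0.6801, 0.0704, 0.0675]
orientation: [-0.817, 1.409, 0.818]
contact_force: [1.8, 4.5, 0.5]
grip_width: 0.0127
```

{"name": "play_rows", "arguments": {"plan": [[-1, -0.0005, -0.0013, 0, 0], [-1, -0.0005, -0.0013, 0, 0]]}}

```text
clock: 9.7
tcp_pos: [0.6796, 0.069, 0.0675]
orientation: [-0.817, 1.409, 0.817]
contact_force: [3.1, 4.8, -0.8]
grip_width: 0.0125
```

{"name": "play_rows", "arguments": {"plan": [[-1, -0.0005, -0.0013, -0.0001, 0], [-1, -0.0005, -0.0013, -0.0001, 0]]}}

```text
clock: 9.9
tcp_pos: [0.6792, 0.0676, 0.0674]
orientation: [-0.818, 1.409, 0.817]
contact_force: [2.4, 4.3, 0.4]
grip_width: 0.0124
```

{"name": "play_rows", "arguments": {"plan": [[-1, -0.0006, -0.0013, 0, 0], [-1, -0.0006, -0.0013, 0, 0]]}}

```text
clock: 10.1
tcp_pos: [0.6786, 0.0663, 0.0674]
orientation: [-0.818, 1.409, 0.817]
contact_force: [2.7, 5.1, -0.8]
grip_width: 0.0127
```

{"name": "play_rows", "arguments": {"plan": [[-1, -0.0006, -0.0013, -0.0001, 0], [-1, -0.0006, -0.0013, -0.0001, 0]]}}

```text
clock: 10.3
tcp_pos: [0.678, 0.0649, 0.0673]
orientation: [-0.818, 1.409, 0.817]
contact_force: [2.9, 4.3, 0.1]
grip_width: 0.0126
```

{"name": "play_rows", "arguments": {"plan": [[-1, -0.0006, -0.0013, -0.0001, 0], [-1, -0.0006, -0.0013, -0.0001, 0]]}}

```text
clock: 10.5
tcp_pos: [0.6776, 0.0641, 0.0673]
orientation: [-0.817, 1.408, 0.817]
contact_force: [3.7, 5.1, 0.0]
grip_width: 0.013
```

{"name": "play_rows", "arguments": {"plan": [[-1, -0.0006, -0.0012, 0, 0], [-1, -0.0006, -0.0012, 0, 0]]}}

```text
clock: 10.7
tcp_pos: [0.6774, 0.0637, 0.0675]
orientation: [-0.817, 1.407, 0.818]
contact_force: [4.5, 6.5, -1.9]
grip_width: 0.0127
```

{"name": "play_rows", "arguments": {"plan": [[-1, -0.0007, -0.0012, 0, 0], [-1, -0.0013, -0.0022, 0, 0], [-1, -0.0013, -0.0022, 0, 0]]}}

```text
clock: 11.0
tcp_pos: [0.6768, 0.0631, 0.0677]
orientation: [-0.817, 1.404, 0.819]
contact_force: [7.1, 9.1, -4.4]
grip_width: 0.0129
```

{"name": "play_rows", "arguments": {"plan": [[-1, 0.0015, 0.0028, 0, 0], [0, 0.0015, 0.0028, 0, 0], [0, 0.0015, 0.0028, 0, 0], [0, 0.0015, 0.0028, 0, 0], [0, 0.0015, 0.0028, 0.03, 0], [0, 0.0015, 0.0028, 0.06, 0], [0, 0.0015, 0.0028, 0.06, 0]]}}

```text
clock: 11.7
tcp_pos: [0.6785, 0.0625, 0.1313]
orientation: [-0.819, 1.406, 0.814]
contact_force: [0.8, 0.3, 0.4]
grip_width: 0.0427
```

{"name": "play_rows", "arguments": {"plan": [[0, -0.02, -0.023, 0, -0.05], [0, -0.04, -0.046, 0, -0.1], [0, -0.06, -0.069, 0, -0.15], [0, -0.08, -0.092, 0, -0.2], [0, -0.1, -0.115, 0, -0.25], [0, -0.12, -0.139, 0, -0.3], [0, -0.12, -0.142, 0, -0.33], [0, -0.12, -0.142, 0, -0.33], [0, -0.12, -0.142, 0, -0.33]]}}

```text
clock: 12.6
tcp_pos: [0.5566, -0.0786, 0.1269]
orientation: [-0.564, 1.495, 0.565]
contact_force: [-0.6, 1.4, 0.9]
grip_width: 0.0428
```

```bash
python3 look.py w4
```

```text
12.6 [ 0.5566 -0.0786  0.1269] 0.7214
panel depth z: [[0.6049, 0.0195, 0.0355], [0.4995, -0.1649, 0.0196], [0.6139, -0.17, 0.0315], [0.5017, 0.0109, 0.0199]]
1 hub 0.95 581.4 115.5 [0.6362 0.0802 0.058 ] [0.6356 0.0797 0.059 ]
1 hub 0.41 322.8 220.8 [ 0.5528 -0.0716  0.0892] [ 0.5606 -0.0801  0.059 ]
3 hub 0.9 317.5 152.9 [ 0.5264 -0.0465  0.0649] [ 0.5269 -0.0472  0.059 ]
3 hub 0.16 454.2 252.2 [ 0.6447 -0.0359  0.0621] [ 0.6469 -0.0361  0.059 ]
4 hub 0.96 454.8 251.4 [ 0.6454 -0.0353  0.0609] [ 0.6467 -0.0354  0.059 ]
2 post 0.64 390.4 22.1 [0.5086 0.0274 0.0932] [0.5087 0.0329 0.075 ]
2 post 0.54 321.6 222.2 [ 0.5521 -0.0719  0.0919] [ 0.5565 -0.0768  0.075 ]
2 post 0.34 618.9 180.9 [0.6724 0.0623 0.0784] [0.6755 0.0639 0.075 ]
3 post 0.68 322.3 225.3 [ 0.5536 -0.073   0.0922] [ 0.5583 -0.0781  0.075 ]
4 post 0.72 528.2 259.7 [ 0.6701 -0.007   0.0825] [ 0.6768 -0.0063  0.075 ]
```

View pics/w4.png

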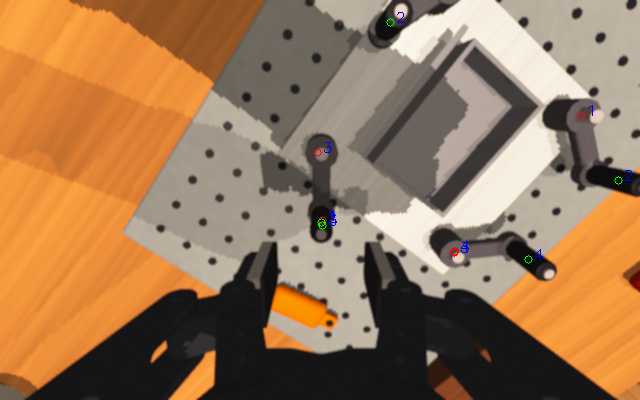

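{"name": "play_rows", "arguments": {"plan": [[0, 0, 0, -0.015, 0], [0, 0, 0, -0.03, 0], [0, 0, 0, -0.045, 0], [0, 0, 0, -0.056, 0], [0, 0, 0, -0.056, 0], [-0.4, 0, 0, -0.056, 0], [-1, 0, 0, -0.056, 0], [-1, 0, 0, -0.056, 0], [-1, 0, 0, -0.056, 0], [-1, 0, 0, -0.056, 0]]}}

```text
clock: 14.05
tcp_pos: [0.5568, -0.0791, 0.0714]
orientation: [-0.563, 1.495, 0.563]
contact_force: [1.8, 1.7, 0.8]
grip_width: 0.0126
```

```bash
sed -i 's/.5290,-.0460/.5275,-.0465/;s/.6465,-.0375/.6467,-.0366/' st.py; python3 st.py 3;python3 arc.py -46 0 .1 10; python3 arc.py -46 1 .1 10;python3 arc.py -46 2 .1 7
```

```text
clock 14.05 r 0.0438 ang -48.1 tan [-0.745 -0.667] Ft -2.41 Fr -0.06 [1.75 1.66 0.84] [ 0.5568 -0.0791  0.0714]
[[-1, -0.0032, -0.0028, -0.0002, 0], [-1, -0.0066, -0.0052, -0.0003, 0], [-1, -0.0102, -0.0073, -0.0005, 0], [-1, -0.0141, -0.009, -0.0006, 0], [-1, -0.0181, -0.0103, -0.0008, 0], [-1, -0.0222, -0.0112, -0.001, 0], [-1, -0.0263, -0.0117, -0.0011, 0], [-1, -0.0305, -0.0118, -0.0013, 0], [-1, -0.0347, -0.0114, -0.0014, 0], [-1, -0.0388, -0.0107, -0.0016, 0]]
[[-1, -0.004, 0.0012, -0.0002, 0], [-1, -0.0079, 0.0027, -0.0003, 0], [-1, -0.0116, 0.0047, -0.0005, 0], [-1, -0.0152, 0.007, -0.0006, 0], [-1, -0.0184, 0.0096, -0.0008, 0], [-1, -0.0214, 0.0126, -0.001, 0], [-1, -0.0241, 0.0158, -0.0011, 0], [-1, -0.0264, 0.0193, -0.0013, 0], [-1, -0.0284, 0.023, -0.0014, 0], [-1, -0.03, 0.0269, -0.0016, 0]]
[[-1, -0.0012, 0.004, -0.0002, 0], [-1, -0.002, 0.0081, -0.0003, 0], [-1, -0.0024, 0.0123, -0.0005, 0], [-1, -0.0023, 0.0165, -0.0006, 0], [-1, -0.0018, 0.0207, -0.0008, 0], [-1, -0.001, 0.0248, -0.001, 0], [-1, 0.0003, 0.0288, -0.0011, 0]]
```

{"name": "play_rows", "arguments": {"plan": [[-1, -0.0032, -0.0028, -0.0002, 0], [-1, -0.0066, -0.0052, -0.0003, 0], [-1, -0.0102, -0.0073, -0.0005, 0], [-1, -0.0141, -0.009, -0.0006, 0], [-1, -0.0181, -0.0103, -0.0008, 0], [-1, -0.0222, -0.0112, -0.001, 0], [-1, -0.0263, -0.0117, -0.0011, 0], [-1, -0.0305, -0.0118, -0.0013, 0], [-1, -0.0347, -0.0114, -0.0014, 0], [-1, -0.0388, -0.0107, -0.0016, 0]]}}

```text
clock: 15.05
tcp_pos: [0.5187, -0.0883, 0.0697]
orientation: [-0.563, 1.492, 0.565]
contact_force: [6.7, 8.0, -1.9]
grip_width: 0.0125
```

{"name": "play_rows", "arguments": {"plan": [[-1, -0.004, 0.0012, -0.0002, 0], [-1, -0.0079, 0.0027, -0.0003, 0], [-1, -0.0116, 0.0047, -0.0005, 0], [-1, -0.0152, 0.007, -0.0006, 0], [-1, -0.0184, 0.0096, -0.0008, 0], [-1, -0.0214, 0.0126, -0.001, 0], [-1, -0.0241, 0.0158, -0.0011, 0], [-1, -0.0264, 0.0193, -0.0013, 0], [-1, -0.0284, 0.023, -0.0014, 0], [-1, -0.03, 0.0269, -0.0016, 0]]}}

```text
clock: 16.05
tcp_pos: [0.4905, -0.0641, 0.0684]
orientation: [-0.564, 1.49, 0.56]
contact_force: [11.4, -1.3, -6.2]
grip_width: 0.0126
```

```bash
python3 st.py 3
```

```text
clock 16.05 r 0.041 ang -154.6 tan [-0.428  0.904] Ft -6.09 Fr -9.76 [11.42 -1.32 -6.2 ] [ 0.4905 -0.0641  0.0684]
```

{"name": "play_rows", "arguments": {"plan": [[-1, -0.0005, 0.0043, -0.0001, 0], [-1, -0.0005, 0.0086, -0.0002, 0], [-1, -0.0001, 0.013, -0.0003, 0], [-1, 0.0002, 0.0174, -0.0003, 0], [-1, 0.0009, 0.0217, -0.0004, 0], [-1, 0.0018, 0.0258, -0.0006, 0], [-1, 0.0031, 0.0298, -0.0007, 0], [-1, 0.0031, 0.0298, -0.0007, 0]]}}

```text
clock: 16.85
tcp_pos: [0.489, -0.0356, 0.067]
orientation: [-0.564, 1.5, 0.561]
contact_force: [-1.3, -3.2, 6.7]
grip_width: 0.0127
```

```bash
python3 st.py 3
```

```text
clock 16.85 r 0.0401 ang 164.2 tan [0.272 0.962] Ft -3.41 Fr 0.42 [-1.33 -3.17  6.71] [ 0.489  -0.0356  0.067 ]
```

{"name": "play_rows", "arguments": {"plan": [[-1, 0.0006, 0.002, 0.0003, 0], [-1, 0.0013, 0.0039, 0.0003, 0], [-1, 0.002, 0.0058, 0.0002, 0], [-1, 0.0028, 0.0076, 0.0001, 0], [-1, 0.0028, 0.0076, 0.0001, 0]]}}

```text
clock: 17.35
tcp_pos: [0.4916, -0.0284, 0.0668]
orientation: [-0.564, 1.501, 0.56]
contact_force: [-1.9, -5.3, 3.9]
grip_width: 0.0131
```

```bash
sed -i 's/.5275,-.0465/.530,-.0465/' st.py; python3 st.py 3
```

```text
clock 17.35 r 0.0424 ang 154.8 tan [0.426 0.905] Ft -5.63 Fr -0.59 [-1.87 -5.34  3.93] [ 0.4916 -0.0284  0.0668]
```

{"name": "play_rows", "arguments": {"plan": [[-1, 0.0006, 0.0012, 0, 0], [-1, 0.0011, 0.0022, -0.0001, 0], [-1, 0.0011, 0.0022, -0.0001, 0]]}}

```text
clock: 17.65
tcp_pos: [0.4931, -0.0257, 0.0667]
orientation: [-0.564, 1.5, 0.561]
contact_force: [-1.7, -5.0, 3.9]
grip_width: 0.0128
```

{"name": "play_rows", "arguments": {"plan": [[-1, 0.0006, 0.0011, 0, 0], [-1, 0.0012, 0.0022, -0.0001, 0], [-1, 0.0012, 0.0022, -0.0001, 0]]}}

```text
clock: 17.95
tcp_pos: [0.4945, -0.0235, 0.0666]
orientation: [-0.564, 1.499, 0.561]
contact_force: [-1.7, -6.5, 2.9]
grip_width: 0.0123
```

{"name": "play_rows", "arguments": {"plan": [[-1, 0.0006, 0.0011, 0, 0], [-1, 0.0013, 0.0021, -0.0001, 0], [-1, 0.0013, 0.0021, -0.0001, 0]]}}

```text
clock: 18.25
tcp_pos: [0.4958, -0.0215, 0.0665]
orientation: [-0.564, 1.5, 0.561]
contact_force: [-0.4, -6.0, 2.0]
grip_width: 0.0128
```

{"name": "play_rows", "arguments": {"plan": [[-1, 0.0008, 0.0011, 0, 0], [-1, 0.0016, 0.002, -0.0001, 0], [-1, 0.0016, 0.002, -0.0001, 0]]}}

```text
clock: 18.55
tcp_pos: [0.4973, -0.0196, 0.0664]
orientation: [-0.564, 1.5, 0.561]
contact_force: [-0.6, -5.8, 3.7]
grip_width: 0.0129
```

{"name": "play_rows", "arguments": {"plan": [[-1, 0.0008, 0.001, 0, 0], [-1, 0.0017, 0.0018, -0.0001, 0], [-1, 0.0017, 0.0018, -0.0001, 0]]}}

```text
clock: 18.85
tcp_pos: [0.499, -0.0178, 0.0663]
orientation: [-0.564, 1.5, 0.561]
contact_force: [-0.7, -5.5, 3.4]
grip_width: 0.013
```

{"name": "play_rows", "arguments": {"plan": [[-1, 0.0009, 0.0009, 0, 0], [-1, 0.0018, 0.0017, -0.0001, 0], [-1, 0.0018, 0.0017, -0.0001, 0]]}}

```text
clock: 19.15
tcp_pos: [0.5006, -0.0161, 0.0662]
orientation: [-0.564, 1.5, 0.561]
contact_force: [-0.9, -4.8, 4.2]
grip_width: 0.0124
```

{"name": "play_rows", "arguments": {"plan": [[-1, 0.0009, 0.0009, 0, 0], [-1, 0.0018, 0.0017, -0.0001, 0], [-1, 0.0018, 0.0017, -0.0001, 0]]}}

```text
clock: 19.45
tcp_pos: [0.5024, -0.0145, 0.066]
orientation: [-0.564, 1.5, 0.561]
contact_force: [-1.6, -6.1, 4.3]
grip_width: 0.0131
```

{"name": "play_rows", "arguments": {"plan": [[-1, 0.0009, 0.0008, 0, 0], [-1, 0.0019, 0.0016, -0.0001, 0], [-1, 0.0019, 0.0016, -0.0001, 0]]}}

```text
clock: 19.75
tcp_pos: [0.5043, -0.013, 0.0659]
orientation: [-0.564, 1.5, 0.561]
contact_force: [-2.8, -5.6, 3.5]
grip_width: 0.0125
```

{"name": "play_rows", "arguments": {"plan": [[-1, 0.001, 0.0008, 0, 0], [-1, 0.002, 0.0015, -0.0001, 0], [-1, 0.002, 0.0015, -0.0001, 0]]}}

```text
clock: 20.05
tcp_pos: [0.5062, -0.0116, 0.0658]
orientation: [-0.564, 1.501, 0.56]
contact_force: [-2.2, -5.2, 3.7]
grip_width: 0.0128
```

{"name": "play_rows", "arguments": {"plan": [[-1, 0.001, 0.0007, 0, 0], [-1, 0.002, 0.0014, -0.0001, 0], [-1, 0.002, 0.0014, -0.0001, 0]]}}

```text
clock: 20.35
tcp_pos: [0.5078, -0.0105, 0.0657]
orientation: [-0.564, 1.502, 0.56]
contact_force: [-2.6, -6.7, 5.1]
grip_width: 0.0128
```

{"name": "play_rows", "arguments": {"plan": [[-1, 0.001, 0.0006, 0, 0], [-1, 0.0021, 0.0012, -0.0001, 0], [-1, 0.0021, 0.0012, -0.0001, 0]]}}

```text
clock: 20.65
tcp_pos: [0.5084, -0.01, 0.0654]
orientation: [-0.564, 1.505, 0.56]
contact_force: [-7.4, -6.8, 10.9]
grip_width: 0.0126
```

{"name": "play_rows", "arguments": {"plan": [[-1, -0.0025, -0.0015, 0, 0], [0, -0.0025, -0.0015, 0, 0], [0, -0.0025, -0.0015, 0, 0], [0, -0.0025, -0.0015, 0, 0], [0, -0.0025, -0.0015, 0.03, 0], [0, -0.0025, -0.0015, 0.06, 0], [0, -0.0025, -0.0015, 0.06, 0]]}}

```text
clock: 21.35
tcp_pos: [0.5116, -0.007, 0.1292]
orientation: [-0.565, 1.49, 0.562]
contact_force: [0.7, 0.8, -0.1]
grip_width: 0.0426
```

{"name": "play_rows", "arguments": {"plan": [[0, 0, 0.006, 0, -0.14], [0, 0, 0.012, 0, -0.28], [0, 0, 0.018, 0, -0.42], [0, 0, 0.024, 0, -0.56], [0, 0, 0.03, 0, -0.7], [0, 0, 0.036, 0, -0.84], [0, 0, 0.042, 0, -0.98], [0, 0, 0.042, 0, -0.98], [0, 0, 0.042, 0, -0.98]]}}

```text
clock: 22.25
tcp_pos: [0.5088, 0.0342, 0.1254]
orientation: [0.2, 1.562, -0.201]
contact_force: [0.7, 0.6, 0.1]
grip_width: 0.0425
```

```bash
python3 look.py w5
```

```text
22.25 [0.5088 0.0342 0.1254] -0.2555
panel depth z: [[0.6096, 0.054, 0.0521], [0.396, 0.0284, 0.0007], [0.462, -0.0714, 0.0203], [0.5515, 0.1299, 0.0214]]
1 hub 0.49 533.4 263.3 [ 0.645  -0.0358  0.0629] [ 0.6473 -0.0386  0.059 ]
2 hub 0.75 319.8 158.4 [0.5187 0.074  0.0644] [0.5185 0.0732 0.059 ]
2 hub 0.52 374.5 305.8 [0.5289 0.0257 0.153 ] [ 0.53   -0.0447  0.059 ]
3 hub 0.76 371.4 303.4 [0.5279 0.0228 0.147 ] [ 0.5282 -0.042   0.059 ]
4 hub 0.59 534.5 259.1 [ 0.647  -0.0338  0.0613] [ 0.6483 -0.0354  0.059 ]
4 hub 0.59 592.1 218.6 [ 0.6728 -0.0024  0.0785] [ 0.6883 -0.014   0.059 ]
1 post 0.57 589.8 107.5 [0.6707 0.0664 0.0803] [0.6749 0.0652 0.075 ]
1 post 0.34 372.8 305.0 [0.5283 0.0227 0.1482] [ 0.5288 -0.0318  0.075 ]
1 post 0.18 418.2 198.7 [0.5816 0.0205 0.0333] [0.5717 0.0362 0.075 ]
2 post 0.74 320.0 224.9 [0.51   0.0398 0.0884] [0.5086 0.0347 0.075 ]
4 post 0.61 591.5 218.7 [ 0.6722 -0.0022  0.0788] [ 0.6752 -0.0044  0.075 ]
```

View pics/w5.png

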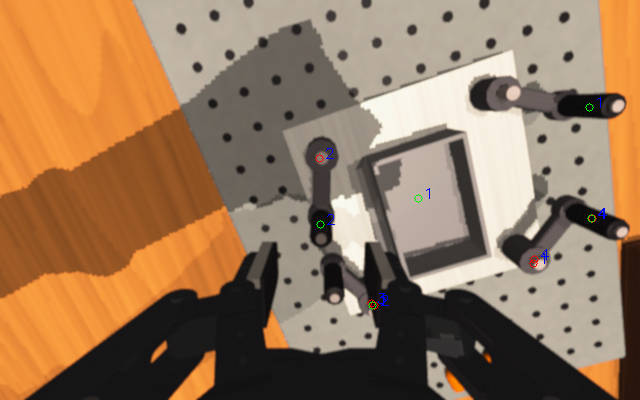

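{"name": "play_rows", "arguments": {"plan": [[0, 0, 0, -0.015, 0], [0, 0, 0, -0.03, 0], [0, 0, 0, -0.045, 0], [0, 0, 0, -0.055, 0], [0, 0, 0, -0.055, 0], [-0.4, 0, 0, -0.055, 0], [-1, 0, 0, -0.055, 0], [-1, 0, 0, -0.055, 0], [-1, 0, 0, -0.055, 0], [-1, 0, 0, -0.055, 0]]}}

```text
clock: 23.7
tcp_pos: [0.5093, 0.0341, 0.0714]
orientation: [0.204, 1.56, -0.204]
contact_force: [-1.2, 0.6, 4.2]
grip_width: 0.0126
```

```bash
sed -i 's/.5193,.0750/.5188,.0748/' st.py; python3 st.py 2;python3 arc.py -104 0 .1 10; python3 arc.py -104 1 .1 10;python3 arc.py -104 2 .1 7
```

```text
clock 23.7 r 0.0418 ang -103.1 tan [-0.974  0.227] Ft 1.29 Fr -0.31 [-1.19  0.59  4.23] [0.5093 0.0341 0.0714]
[[-1, -0.004, 0.0012, -0.0002, 0], [-1, -0.0079, 0.0028, -0.0003, 0], [-1, -0.0116, 0.0048, -0.0005, 0], [-1, -0.0151, 0.0072, -0.0006, 0], [-1, -0.0183, 0.0099, -0.0008, 0], [-1, -0.0212, 0.0129, -0.001, 0], [-1, -0.0239, 0.0161, -0.0011, 0], [-1, -0.0262, 0.0196, -0.0013, 0], [-1, -0.0281, 0.0234, -0.0014, 0], [-1, -0.0296, 0.0273, -0.0016, 0]]
[[-1, -0.0011, 0.004, -0.0002, 0], [-1, -0.0019, 0.0082, -0.0003, 0], [-1, -0.0022, 0.0124, -0.0005, 0], [-1, -0.0021, 0.0166, -0.0006, 0], [-1, -0.0016, 0.0207, -0.0008, 0], [-1, -0.0007, 0.0248, -0.001, 0], [-1, 0.0007, 0.0288, -0.0011, 0], [-1, 0.0024, 0.0326, -0.0013, 0], [-1, 0.0045, 0.0363, -0.0014, 0], [-1, 0.007, 0.0397, -0.0016, 0]]
[[-1, 0.0028, 0.0031, -0.0002, 0], [-1, 0.0059, 0.006, -0.0003, 0], [-1, 0.0092, 0.0085, -0.0005, 0], [-1, 0.0128, 0.0107, -0.0006, 0], [-1, 0.0166, 0.0125, -0.0008, 0], [-1, 0.0205, 0.014, -0.001, 0], [-1, 0.0246, 0.015, -0.0011, 0]]
```

{"name": "play_rows", "arguments": {"plan": [[-1, -0.004, 0.0012, 0, 0], [-1, -0.0079, 0.0028, 0, 0], [-1, -0.0116, 0.0048, 0, 0], [-1, -0.0151, 0.0072, -0.0002, 0], [-1, -0.0183, 0.0099, -0.0004, 0], [-1, -0.0212, 0.0129, -0.0005, 0], [-1, -0.0239, 0.0161, -0.0007, 0], [-1, -0.0262, 0.0196, -0.0009, 0], [-1, -0.0281, 0.0234, -0.001, 0], [-1, -0.0296, 0.0273, -0.0012, 0]]}}

```text
clock: 24.7
tcp_pos: [0.4799, 0.0616, 0.0699]
orientation: [0.204, 1.56, -0.204]
contact_force: [5.9, -2.7, 1.7]
grip_width: 0.0129
```

```bash
python3 st.py 2
```

```text
clock 24.7 r 0.0411 ang -161.2 tan [-0.322  0.947] Ft -4.43 Fr -4.7 [ 5.88 -2.68  1.69] [0.4799 0.0616 0.0699]
```

{"name": "play_rows", "arguments": {"plan": [[-1, -0.0009, 0.004, -0.0002, 0], [-1, -0.0014, 0.0082, -0.0003, 0], [-1, -0.0014, 0.0124, -0.0005, 0], [-1, -0.0012, 0.0166, -0.0006, 0], [-1, -0.0006, 0.0207, -0.0008, 0], [-1, 0.0003, 0.0248, -0.001, 0], [-1, 0.0017, 0.0288, -0.0011, 0], [-1, 0.0034, 0.0326, -0.0013, 0], [-1, 0.0055, 0.0363, -0.0014, 0], [-1, 0.008, 0.0397, -0.0016, 0]]}}

```text
clock: 25.7
tcp_pos: [0.4861, 0.1003, 0.068]
orientation: [0.202, 1.564, -0.206]
contact_force: [0.1, -4.4, 8.4]
grip_width: 0.0126
```

```bash
python3 st.py 2
```

```text
clock 25.7 r 0.0415 ang 142.0 tan [0.615 0.788] Ft -3.42 Fr -2.82 [ 0.12 -4.43  8.42] [0.4861 0.1003 0.068 ]
```

{"name": "play_rows", "arguments": {"plan": [[-1, 0.0028, 0.0029, 0.0003, 0], [-1, 0.0059, 0.0056, 0.0002, 0], [-1, 0.0092, 0.008, 0.0001, 0], [-1, 0.0128, 0.0101, 0, 0], [-1, 0.0166, 0.0119, -0.0002, 0], [-1, 0.0205, 0.0133, -0.0004, 0], [-1, 0.0246, 0.0143, -0.0006, 0], [-1, 0.0246, 0.0143, -0.0006, 0]]}}

```text
clock: 26.5
tcp_pos: [0.5099, 0.116, 0.067]
orientation: [0.202, 1.565, -0.205]
contact_force: [-1.7, -0.3, 6.7]
grip_width: 0.0123
```

```bash
python3 st.py 2
```

```text
clock 26.5 r 0.0421 ang 102.2 tan [0.977 0.211] Ft -1.68 Fr 0.04 [-1.65 -0.31  6.75] [0.5099 0.116  0.067 ]
```

{"name": "play_rows", "arguments": {"plan": [[-1, 0.0012, 0.0002, 0.0002, 0], [-1, 0.0024, 0.0004, 0.0002, 0], [-1, 0.0024, 0.0004, 0.0002, 0]]}}

```text
clock: 26.8
tcp_pos: [0.5116, 0.1163, 0.067]
orientation: [0.202, 1.566, -0.205]
contact_force: [-2.7, -0.2, 6.1]
grip_width: 0.013
```

{"name": "play_rows", "arguments": {"plan": [[-1, 0.0012, 0.0002, 0, 0], [-1, 0.0024, 0.0003, 0, 0], [-1, 0.0024, 0.0003, 0, 0]]}}

```text
clock: 27.1
tcp_pos: [0.5138, 0.1167, 0.067]
orientation: [0.202, 1.567, -0.205]
contact_force: [-3.5, 0.6, 5.4]
grip_width: 0.0127
```

{"name": "play_rows", "arguments": {"plan": [[-1, 0.0012, 0.0001, 0, 0], [-1, 0.0024, 0.0002, 0, 0], [-1, 0.0024, 0.0002, 0, 0]]}}

```text
clock: 27.4
tcp_pos: [0.5162, 0.117, 0.0669]
orientation: [0.202, 1.567, -0.205]
contact_force: [-2.6, 0.4, 5.7]
grip_width: 0.0122
```

{"name": "play_rows", "arguments": {"plan": [[-1, 0.0012, 0, 0, 0], [-1, 0.0024, 0, 0, 0], [-1, 0.0024, 0, 0, 0]]}}

```text
clock: 27.7
tcp_pos: [0.5186, 0.1171, 0.0669]
orientation: [0.202, 1.567, -0.204]
contact_force: [-2.7, 1.0, 5.5]
grip_width: 0.0128
```

{"name": "play_rows", "arguments": {"plan": [[-1, 0.0012, 0, 0, 0], [-1, 0.0024, -0.0001, 0, 0], [-1, 0.0024, -0.0001, 0, 0]]}}

```text
clock: 28.0
tcp_pos: [0.5214, 0.117, 0.0669]
orientation: [0.202, 1.566, -0.204]
contact_force: [-2.9, 1.3, 3.5]
grip_width: 0.0129
```

{"name": "play_rows", "arguments": {"plan": [[-1, 0.0012, -0.0001, 0, 0], [-1, 0.0024, -0.0003, -0.0001, 0], [-1, 0.0024, -0.0003, -0.0001, 0]]}}

```text
clock: 28.3
tcp_pos: [0.5259, 0.1163, 0.0671]
orientation: [0.204, 1.563, -0.204]
contact_force: [-2.7, 3.5, 0.8]
grip_width: 0.0126
```

{"name": "play_rows", "arguments": {"plan": [[-1, 0.0012, -0.0001, -0.0001, 0], [-1, 0.0023, -0.0003, -0.0002, 0], [-1, 0.0023, -0.0003, -0.0002, 0]]}}

```text
clock: 28.6
tcp_pos: [0.5289, 0.1157, 0.0672]
orientation: [0.204, 1.561, -0.204]
contact_force: [-3.0, 3.2, -3.0]
grip_width: 0.0125
```

{"name": "play_rows", "arguments": {"plan": [[-1, 0.0012, -0.0003, -0.0002, 0], [-1, 0.0023, -0.0006, -0.0003, 0], [-1, 0.0023, -0.0006, -0.0003, 0]]}}

```text
clock: 28.9
tcp_pos: [0.5315, 0.115, 0.0671]
orientation: [0.204, 1.561, -0.204]
contact_force: [-0.8, 4.2, -3.2]
grip_width: 0.0127
```

{"name": "play_rows", "arguments": {"plan": [[-1, 0.0012, -0.0004, -0.0001, 0], [-1, 0.0023, -0.0007, -0.0002, 0], [-1, 0.0023, -0.0007, -0.0002, 0]]}}

```text
clock: 29.2
tcp_pos: [0.5338, 0.1143, 0.067]
orientation: [0.204, 1.561, -0.204]
contact_force: [-1.6, 3.2, -2.0]
grip_width: 0.0122
```

{"name": "play_rows", "arguments": {"plan": [[-1, 0.0011, -0.0004, -0.0001, 0], [-1, 0.0022, -0.0008, -0.0002, 0], [-1, 0.0022, -0.0008, -0.0002, 0]]}}

```text
clock: 29.5
tcp_pos: [0.536, 0.1135, 0.0668]
orientation: [0.204, 1.561, -0.204]
contact_force: [-1.5, 4.4, -1.3]
grip_width: 0.0126
```

{"name": "play_rows", "arguments": {"plan": [[-1, 0.0011, -0.0005, -0.0001, 0], [-1, 0.0022, -0.0009, -0.0002, 0], [-1, 0.0022, -0.0009, -0.0002, 0]]}}

```text
clock: 29.8
tcp_pos: [0.5383, 0.1126, 0.0667]
orientation: [0.204, 1.56, -0.204]
contact_force: [-1.6, 4.1, 0.1]
grip_width: 0.0127
```

{"name": "play_rows", "arguments": {"plan": [[-1, 0.0011, -0.0006, -0.0001, 0], [-1, 0.0021, -0.0011, -0.0002, 0], [-1, 0.0021, -0.0011, -0.0002, 0]]}}

```text
clock: 30.1
tcp_pos: [0.5398, 0.1119, 0.0664]
orientation: [0.204, 1.561, -0.204]
contact_force: [-2.5, 5.4, 1.9]
grip_width: 0.0131
```

{"name": "play_rows", "arguments": {"plan": [[-1, 0.0011, -0.0006, 0, 0], [-1, 0.0021, -0.0011, 0, 0], [-1, 0.0021, -0.0011, 0, 0]]}}

```text
clock: 30.4
tcp_pos: [0.5406, 0.1116, 0.0663]
orientation: [0.204, 1.564, -0.203]
contact_force: [-5.9, 6.7, 4.4]
grip_width: 0.0127
```

{"name": "play_rows", "arguments": {"plan": [[-1, 0.001, -0.0005, 0, 0], [-1, 0.001, -0.0005, 0, 0]]}}

```text
clock: 30.6
tcp_pos: [0.5409, 0.1114, 0.0662]
orientation: [0.203, 1.565, -0.203]
contact_force: [-7.6, 8.1, 4.5]
grip_width: 0.0125
```

{"name": "play_rows", "arguments": {"plan": [[-1, -0.0025, 0.0015, 0, 0], [0, -0.0025, 0.0015, 0, 0], [0, -0.0025, 0.0015, 0, 0], [0, -0.0025, 0.0015, 0, 0], [0, -0.0025, 0.0015, 0.03, 0], [0, -0.0025, 0.0015, 0.06, 0], [0, -0.0025, 0.0015, 0.06, 0]]}}

```text
clock: 31.3
tcp_pos: [0.5436, 0.1115, 0.1301]
orientation: [0.206, 1.554, -0.203]
contact_force: [0.5, 0.7, -1.2]
grip_width: 0.0426
```

{"name": "play_rows", "arguments": {"plan": [[0, 0.02, -0.018, 0, -0.07], [0, 0.04, -0.036, 0, -0.14], [0, 0.06, -0.054, 0, -0.21], [0, 0.08, -0.072, 0, -0.28], [0, 0.1, -0.09, 0, -0.35], [0, 0.12, -0.106, 0, -0.42], [0, 0.134, -0.116, 0, -0.475], [0, 0.134, -0.116, 0, -0.475], [0, 0.134, -0.116, 0, -0.475]]}}

```text
clock: 32.2
tcp_pos: [0.6739, -0.0049, 0.1254]
orientation: [0.574, 1.495, -0.575]
contact_force: [1.0, 0.3, 0.1]
grip_width: 0.0426
```

```bash
python3 look.py w6
```

```text
32.2 [ 0.6739 -0.0049  0.1254] -0.7345
panel depth z: [[0.7843, -0.0546, 0.0003], [0.5903, 0.043, 0.0338], [0.5824, -0.0779, 0.0185], [0.7585, 0.0613, -0.0004]]
1 hub 0.57 191.3 154.9 [0.6424 0.0816 0.0643] [0.6402 0.0824 0.059 ]
2 hub 0.64 95.3 269.3 [0.5246 0.0742 0.0575] [0.526 0.074 0.059]
4 hub 0.84 323.0 269.6 [ 0.6497 -0.034   0.064 ] [ 0.6478 -0.0361  0.059 ]
1 post 0.64 247.0 134.5 [0.6829 0.065  0.0874] [0.68  0.066 0.075]
2 post 0.69 47.0 227.4 [0.5463 0.1099 0.0777] [0.5436 0.1108 0.075 ]
2 post 0.4 222.0 252.5 [0.5885 0.0183 0.0333] [0.6133 0.0242 0.075 ]
4 post 0.8 323.6 223.0 [ 6.802e-01 -2.000e-04  9.070e-02] [ 0.6762 -0.0049  0.075 ]
4 post 0.39 46.1 229.4 [0.5447 0.1095 0.0778] [0.542  0.1104 0.075 ]
```

View pics/w6.png

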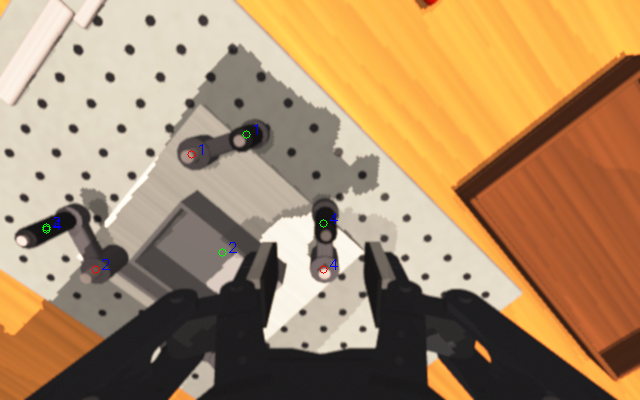

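{"name": "play_rows", "arguments": {"plan": [[0, 0.001, 0, -0.015, 0], [0, 0.0015, 0, -0.03, 0], [0, 0.0015, 0, -0.045, 0], [0, 0.0015, 0, -0.054, 0], [0, 0.0015, 0, -0.054, 0], [-0.4, 0.0015, 0, -0.054, 0], [-1, 0.0015, 0, -0.054, 0], [-1, 0.0015, 0, -0.054, 0], [-1, 0.0015, 0, -0.054, 0], [-1, 0.0015, 0, -0.054, 0]]}}

```text
clock: 33.65
tcp_pos: [0.6769, -0.0049, 0.0731]
orientation: [0.575, 1.491, -0.574]
contact_force: [1.6, -0.9, 1.1]
grip_width: 0.0124
```

```bash
sed -i 's/.6467,-.0366/.6472,-.0364/' st.py; python3 st.py 4;python3 arc.py 47 0 .1 10; python3 arc.py 47 1 .1 10;python3 arc.py 47 2 .1 7
python3 - <<'E'
from h import *
print(r.get_obs()['joints'].round(2))
E
```

```text
clock 33.65 r 0.0433 ang 46.7 tan [ 0.728 -0.686] Ft 1.79 Fr 0.4 [ 1.58 -0.94  1.12] [ 0.6769 -0.0049  0.0731]
[[-1, 0.0029, -0.003, -0.0002, 0], [-1, 0.0055, -0.0063, -0.0003, 0], [-1, 0.0078, -0.0098, -0.0005, 0], [-1, 0.0097, -0.0136, -0.0006, 0], [-1, 0.0112, -0.0175, -0.0008, 0], [-1, 0.0123, -0.0215, -0.001, 0], [-1, 0.0131, -0.0257, -0.0011, 0], [-1, 0.0133, -0.0299, -0.0013, 0], [-1, 0.0132, -0.0341, -0.0014, 0], [-1, 0.0127, -0.0382, -0.0016, 0]]
[[-1, -0.001, -0.0041, -0.0002, 0], [-1, -0.0023, -0.0081, -0.0003, 0], [-1, -0.0041, -0.0119, -0.0005, 0], [-1, -0.0062, -0.0155, -0.0006, 0], [-1, -0.0087, -0.0189, -0.0008, 0], [-1, -0.0115, -0.022, -0.001, 0], [-1, -0.0146, -0.0249, -0.0011, 0], [-1, -0.0179, -0.0274, -0.0013, 0], [-1, -0.0215, -0.0295, -0.0014, 0], [-1, -0.0253, -0.0313, -0.0016, 0]]
[[-1, -0.004, -0.0014, -0.0002, 0], [-1, -0.008, -0.0024, -0.0003, 0], [-1, -0.0122, -0.003, -0.0005, 0], [-1, -0.0164, -0.0032, -0.0006, 0], [-1, -0.0206, -0.0029, -0.0008, 0], [-1, -0.0247, -0.0023, -0.001, 0], [-1, -0.0288, -0.0012, -0.0011, 0]]
[ 0.07  0.67 -0.22  1.66  0.18  0.83 -0.97]
```

{"name": "play_rows", "arguments": {"plan": [[-1, 0.0029, -0.003, -0.0002, 0], [-1, 0.0055, -0.0063, -0.0003, 0], [-1, 0.0078, -0.0098, -0.0005, 0], [-1, 0.0097, -0.0136, -0.0006, 0], [-1, 0.0112, -0.0175, -0.0008, 0], [-1, 0.0123, -0.0215, -0.001, 0], [-1, 0.0131, -0.0257, -0.0011, 0], [-1, 0.0133, -0.0299, -0.0013, 0], [-1, 0.0132, -0.0341, -0.0014, 0], [-1, 0.0127, -0.0382, -0.0016, 0]]}}

```text
clock: 34.65
tcp_pos: [0.6904, -0.0431, 0.0715]
orientation: [0.576, 1.49, -0.573]
contact_force: [3.3, 3.1, 4.8]
grip_width: 0.0126
```

```bash
python3 st.py 4
```

```text
clock 34.65 r 0.0437 ang -8.8 tan [-0.152 -0.988] Ft -3.61 Fr 2.81 [3.33 3.14 4.77] [ 0.6904 -0.0431  0.0715]
```

{"name": "play_rows", "arguments": {"plan": [[-1, -0.0008, -0.0041, 0, 0], [-1, -0.0019, -0.0081, -0.0001, 0], [-1, -0.0035, -0.0119, -0.0002, 0], [-1, -0.0055, -0.0155, -0.0003, 0], [-1, -0.008, -0.0189, -0.0005, 0], [-1, -0.0108, -0.022, -0.0007, 0], [-1, -0.0139, -0.0249, -0.0008, 0], [-1, -0.0172, -0.0274, -0.001, 0], [-1, -0.0208, -0.0295, -0.0011, 0], [-1, -0.0246, -0.0313, -0.0013, 0]]}}

```text
clock: 35.65
tcp_pos: [0.664, -0.0756, 0.0696]
orientation: [0.575, 1.492, -0.576]
contact_force: [4.6, -1.5, 5.0]
grip_width: 0.0127
```

```bash
python3 st.py 4
```

```text
clock 35.65 r 0.0426 ang -66.7 tan [-0.919 -0.395] Ft -3.66 Fr 3.24 [ 4.64 -1.53  4.97] [ 0.664  -0.0756  0.0696]
```

{"name": "play_rows", "arguments": {"plan": [[-1, -0.004, -0.0014, 0, 0], [-1, -0.008, -0.0024, -0.0001, 0], [-1, -0.0122, -0.003, -0.0002, 0], [-1, -0.0164, -0.0032, -0.0004, 0], [-1, -0.0206, -0.0029, -0.0006, 0], [-1, -0.0247, -0.0023, -0.0008, 0], [-1, -0.028, -0.0014, -0.0009, 0], [-1, -0.028, -0.0014, -0.0009, 0]]}}

```text
clock: 36.45
tcp_pos: [0.6347, -0.0759, 0.0683]
orientation: [0.574, 1.495, -0.576]
contact_force: [0.9, -2.8, 7.0]
grip_width: 0.0123
```

```bash
python3 st.py 4
```

```text
clock 36.45 r 0.0414 ang -107.6 tan [-0.953  0.303] Ft -1.67 Fr 2.36 [ 0.88 -2.76  6.97] [ 0.6347 -0.0759  0.0683]
```

{"name": "play_rows", "arguments": {"plan": [[-1, -0.0012, 0.0004, 0.0003, 0], [-1, -0.0023, 0.0008, 0.0003, 0], [-1, -0.0023, 0.0008, 0.0003, 0]]}}

```text
clock: 36.75
tcp_pos: [0.6328, -0.0751, 0.0685]
orientation: [0.574, 1.495, -0.576]
contact_force: [0.4, -3.1, 4.3]
grip_width: 0.0127
```

{"name": "play_rows", "arguments": {"plan": [[-1, -0.0011, 0.0005, 0, 0], [-1, -0.0022, 0.0009, 0, 0], [-1, -0.0022, 0.0009, 0, 0]]}}

```text
clock: 37.05
tcp_pos: [0.631, -0.0741, 0.0685]
orientation: [0.575, 1.494, -0.576]
contact_force: [1.5, -3.2, 3.0]
grip_width: 0.0125
```

{"name": "play_rows", "arguments": {"plan": [[-1, -0.0011, 0.0005, 0, 0], [-1, -0.0022, 0.001, -0.0001, 0], [-1, -0.0022, 0.001, -0.0001, 0]]}}

```text
clock: 37.35
tcp_pos: [0.629, -0.073, 0.0685]
orientation: [0.575, 1.494, -0.575]
contact_force: [1.6, -4.5, 2.3]
grip_width: 0.0125
```

{"name": "play_rows", "arguments": {"plan": [[-1, -0.0011, 0.0006, 0, 0], [-1, -0.0021, 0.0012, -0.0001, 0], [-1, -0.0021, 0.0012, -0.0001, 0]]}}

```text
clock: 37.65
tcp_pos: [0.627, -0.0718, 0.0684]
orientation: [0.575, 1.494, -0.575]
contact_force: [0.2, -4.9, 1.8]
grip_width: 0.0126
```

{"name": "play_rows", "arguments": {"plan": [[-1, -0.001, 0.0007, 0, 0], [-1, -0.002, 0.0014, -0.0001, 0], [-1, -0.002, 0.0014, -0.0001, 0]]}}

```text
clock: 37.95
tcp_pos: [0.6249, -0.0705, 0.0684]
orientation: [0.575, 1.494, -0.576]
contact_force: [0.6, -3.8, 2.5]
grip_width: 0.0128
```

{"name": "play_rows", "arguments": {"plan": [[-1, -0.001, 0.0007, 0, 0], [-1, -0.002, 0.0014, -0.0001, 0], [-1, -0.002, 0.0014, -0.0001, 0]]}}

```text
clock: 38.25
tcp_pos: [0.6231, -0.0691, 0.0683]
orientation: [0.575, 1.494, -0.575]
contact_force: [0.8, -5.1, 1.1]
grip_width: 0.0127
```

{"name": "play_rows", "arguments": {"plan": [[-1, -0.001, 0.0008, 0, 0], [-1, -0.0019, 0.0015, -0.0001, 0], [-1, -0.0019, 0.0015, -0.0001, 0]]}}

```text
clock: 38.55
tcp_pos: [0.6221, -0.0683, 0.0684]
orientation: [0.575, 1.491, -0.575]
contact_force: [4.4, -6.3, -0.0]
grip_width: 0.0124
```

{"name": "play_rows", "arguments": {"plan": [[-1, -0.001, 0.0008, 0, 0], [-1, -0.0016, 0.0012, 0, 0], [-1, -0.0016, 0.0012, 0, 0]]}}

```text
clock: 38.85
tcp_pos: [0.6216, -0.0678, 0.0685]
orientation: [0.575, 1.489, -0.575]
contact_force: [7.1, -6.9, -2.2]
grip_width: 0.0129
```

{"name": "play_rows", "arguments": {"plan": [[-1, 0.002, -0.0015, 0, 0], [0, 0.002, -0.0015, 0, 0], [0, 0.002, -0.0015, 0, 0], [0, 0.002, -0.0015, 0, 0], [0, 0.002, -0.0015, 0.03, 0], [0, 0.002, -0.0015, 0.06, 0], [0, -0.01, 0.02, 0.1, 0], [0, -0.025, 0.05, 0.13, 0], [0, -0.04, 0.085, 0.16, 0], [0, -0.04, 0.085, 0.16, 0]]}}

```text
clock: 39.85
tcp_pos: [0.5799, 0.0267, 0.2329]
orientation: [0.572, 1.491, -0.563]
contact_force: [0.6, -0.3, 0.1]
grip_width: 0.0426
```

```bash
python3 look.py w7
python3 - <<'E'
from h import *
o,f=wristcam()
print(o['tcp_pos'],o['contact_force'])
# max height within 10mm radius of each hub
F=200/np.tan(np.radians(f['vfov'])/2)
v,u=np.mgrid[0:400,0:640]; d=f['z_map']
C=np.stack([(u-f['cx'])/F*d,(v-f['cy'])/F*d,d],-1)
W=(C-f['t'])@f['R']
for n,h in {'1':(.6395,.0829),'2':(.5188,.0748),'3':(.530,-.0465),'4':(.6475,-.0364)}.items():
    m=(np.hypot(W[...,0]-h[0],W[...,1]-h[1])<.012)&(d>0)&(W[...,2]<.1)
    z=W[...,2][m]; print(n,m.sum(),np.percentile(z,[50,75,90,97]).round(4) if m.sum() else '')
# plate plane & panel plane
def fit(mask):
    P=W[mask]; A=np.c_[P[:,:2],np.ones(len(P))]
    for _ in range(6):
        c=np.linalg.lstsq(A,P[:,2],rcond=None)[0]; k=abs(P[:,2]-A@c)<.0015; 
        if k.sum()<50: break
        P,A=P[k],A[k]
    return c.round(4),len(P)
c,s=np.cos(np.radians(4.2)),np.sin(np.radians(4.2))
X=(W[...,0]-.583)*c+(W[...,1]-.0187)*s; Y=-(W[...,0]-.583)*s+(W[...,1]-.0187)*c
z=W[...,2]; ok=d>0
plate=ok&(abs(X)<.078)&(abs(Y)<.078)&~((abs(X)<.035)&(abs(Y)<.05))&(z>.02)&(z<.032)
panel=ok&(abs(X)<.145)&(abs(Y)<.2)&~((abs(X)<.088)&(abs(Y)<.088))&(z<.025)&(z>.015)
print('plate',fit(plate),'panel',fit(panel))
E
```

```text
39.85 [0.5799 0.0267 0.2329] -0.7258
panel depth z: [[0.7134, -0.0568, 0.0198], [0.4156, 0.0697, 0.0008], [0.419, -0.1125, 0.0003], [0.6776, 0.0984, 0.0187]]
1 hub 0.76 327.1 96.9 [0.6384 0.0832 0.0648] [0.6386 0.0832 0.059 ]
2 hub 0.77 246.9 185.3 [0.5232 0.0731 0.0648] [0.5212 0.073  0.059 ]
3 hub 0.79 329.7 261.1 [ 0.5297 -0.0451  0.0644] [ 0.528  -0.0473  0.059 ]
4 hub 0.81 407.8 180.8 [ 0.6468 -0.0339  0.0537] [ 0.6464 -0.0319  0.059 ]
1 post 0.88 373.2 82.8 [0.6742 0.0658 0.0873] [0.6762 0.0651 0.075 ]
1 post 0.75 410.5 179.0 [ 0.6499 -0.034   0.0544] [ 0.6485 -0.0263  0.075 ]
1 post 0.3 331.1 260.4 [ 0.5314 -0.0453  0.0645] [ 0.5348 -0.0409  0.075 ]
2 post 0.57 226.4 148.1 [0.5415 0.1101 0.0864] [0.538  0.1113 0.075 ]
3 post 0.88 289.1 254.1 [ 0.5095 -0.0051  0.0807] [ 0.5072 -0.0068  0.075 ]
4 post 0.81 410.3 225.6 [ 0.6195 -0.0645  0.0753] [ 0.6195 -0.0646  0.075 ]
4 post 0.29 290.2 255.8 [ 0.5103 -0.0062  0.0839] [ 0.5067 -0.0089  0.075 ]
[0.57965394 0.01803461 0.2273933 ] [0.28372523 0.28299696 0.18479075]
1 501 [0.0544 0.0552 0.0638 0.0649]
2 481 [0.0542 0.0551 0.0637 0.0648]
3 467 [0.054  0.055  0.0627 0.0648]
4 562 [0.054  0.0549 0.0625 0.0646]
plate (array([ 0.0001, -0.0003,  0.0304]), 10444) panel (array([ 0.0001, -0.0002,  0.0203]), 52280)
```

View pics/w7.png

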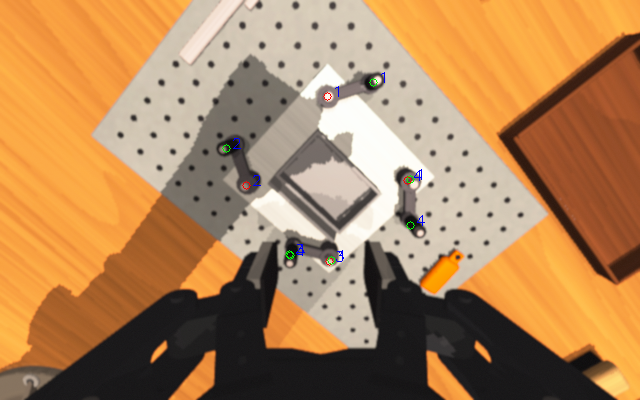

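```bash
python3 -c "
from bench import r
print(r.hand_in(), r.get_obs()['clock'])"
```

```text
the job is handed in; nothing more can be done
the job is handed in; nothing more can be done
```

I tightened all four crank nuts crosswise, in the order 1, 3, 2, 4. Each one was turned until it stopped dead, about 3.0 to 3.4 rad, with 10 to 11 N at the post. I then let go and handed the job in at about 40 s; it gave no verdict.

- **Nuts:** in the last wrist picture all four hub tops measure 54.0 to 54.4 mm by median depth, against a seat at 54 mm. The depth camera is only good to about 2 mm, so the felt stops are the stronger evidence.
- **Plate:** it reads parallel to the panel to within about 0.0002 rad.
- **Forcing:** the highest push on any post was about 11 N in the readings at the end of each move, under the 20 N limit.
- **Free of contact:** the gripper stands well clear above the plate, with contact force under 0.5 N.
- **Bystanders:** I did not check their positions one by one. I had no sign of contact with any of them, and the opener and key cover look undisturbed in the last picture.

Some readings disagreed. Single-pixel depths at the hubs were mostly about 64 to 65 mm, probably the thread ends standing above the hubs. My estimate of hub 3's position was 2 to 3 mm off, so I corrected it during the turn when sideways force built up to about 10 N.

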